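# Stow the torch in its sloping dock and latch the keeper bar over it

## Robot

A 6-joint arm with a two-finger parallel gripper is mounted at the origin on the work surface. World frame = base frame: x ahead of the robot, y to its left, z up, the work surface at z = 0. Lengths are in m, angles in rad, forces in N, time in s.
With the tool pointing down it reaches from about 0.375 to 0.9 m from the base axis. Payload 3.1 kg.
Tool frame: the origin (TCP) lies at the very end of the fingers, on their centre line; the grasp point (between the pads) lies 19 mm behind it; z points along the fingers, y is the line along which they close (so a half turn about z gives the same grasp; the last joint's range is limited). The gripper opens to 87 mm and grips with 3 to 60 N. Pads are 19 mm wide; open, the fingers measure 117 mm over their backs; the gripper's body (75 mm by 190 mm) begins 51 mm behind the grasp point.
Start: joints at [1.091, 0.527, 1.433, -0, 1.181, -0.178], TCP at [0.185, 0.597, 0.223] pointing down, gripper open.
Joint ranges: [-3.08, 3.08], [-0.75, 2.2], [0.22, 2.44], [-1.43, 4.57], [0, 2.65], [-2.85, 2.85]. Speed limits (rad/s): [2.79, 2.79, 3.14, 3.14, 3.14, 3.14].

## Interface

Orientations are given as a rotation vector (axis times angle).
In Python, from cell import r gives the robot as it stands. The module is installed in compiled form; this text tells all that it offers.
- The arm moves only by the tool carry_out, never from a script. Its argument "commands" is a list of rows, each a list of 7 numbers: the shift along the world's x, y, z in m, then the turn, a rotation vector about the world's x, y, z in degrees, then the closure, from 0 (fully open) to 1 (shut). A call has 1 to 12 rows; each row is the pose to reach, as a shift and turn from the pose commanded when the call began; what a row does not reach only later rows make up. A row lasts 1/10 s, in which the tool goes at most 50 mm and 8.59 degrees, less where a joint would pass 70% of its speed; a pose out of reach is approached as far as the arm can. A call with a gripper value outside its range is refused whole. The fingers move at their own pace and stop on an object; "force" is the grip in N (left out, the last holds). Time passes only in rows, so rows that repeat a pose let the fingers close. It gives the time, the measured TCP pose, the force, the opening and the grip force at its end, in the units of the state.
- r.state(): the state, without advancing time (a new reading comes with each control period).
- r.get_image(name): name is "side" or "top"; returns (picture, depth): 480x640x3 uint8, blue, green, red; 480x640 float32, m along the optical axis (not along the pixel's ray), 0 where there is no reading.
- r.get_calibration(name): a dict with "K" (3x3 intrinsics, pixels), "world_to_cam" (4x4, takes a point from world to camera coordinates). Camera axes: x right, y up, looking along -z (the intrinsics and any distortion apply to the point x, -y, -z); pixel columns grow to the right and rows downward; lengths in m; the calibration is good to about 2 mm. A picture is of the moment at which its call begins. get_calibration takes no time and is no camera call.
- r.finish_job(): hands the job in; it is judged then, once.
Trained networks look in the newest picture that a camera, given by its name, has taken for a name from the list of things; names that differ only in an ending like _2 or _b are one class to them, and where a whole thing is asked for, a point or a joint stands for the part that bears it (a point fixed in the world has none). Each returns a list of dicts, best first, with "score" (0 to 1); they miss things now and then, are a little off and sometimes report something else, mostly with a low value. They report only what shows in the picture. A call takes as long as a camera call. They do not tell look-alikes from the thing itself.
- r.cut_out(camera, label): "pixels" (480x640 bool, what is visible of it) and "extent" ([left, top, width, height] in pixels, round what is visible of it).
The state is a dict: "time": time; "joints": joint angles; "joint_velocities": joint speeds; "joint_efforts": joint torques, N m; "position": TCP position; "ee_rot": TCP orientation; "ft_force": force on the tool from outside, world axes, zero at the start; "ft_torque": the same for the moment, N m; "finger_gap": finger opening in m; "grasp_force": force on a finger pad.
Only numpy, scipy, OpenCV 4.12 (cv2) and the standard library are available. Lean on these libraries where they do the work, as an engineer would, in place of code of your own. Each camera call takes 0.05 s, during which the arm holds its last target. There are 200 camera calls.

## Task

Lay the orange torch in the sloping blue dock, lens end uppermost and tail down at the foot stop, lowering it into the trough in the gripper rather than dropping it. Then swing the steel keeper bar (the one with the red T-handle) over it until it lies fully home in its catch, and leave the jar, dish, pliers and screwdriver where they are.

Things in the scene. Friction and masses are not known exactly. Their poses are not given: they have to be found in the camera images.
- torch: Orange plastic torch, 180 mm long (all sizes here in mm), 0.25 kg, lying flat at the start. Square end pieces 40 x 40: black tail 20 long, bright metal lens bezel 23 long; between them an orange body 36 x 36, to be gripped, from 72 behind to 46 ahead of the middle. Origin: centre of its underside; x points to the lens, z up.
- torch_mid (a point): Centre of the torch, 20 above its underside.
- torch_lens (a point): Centre of the lens face, 90 from the torch's centre along its x.
- cradle: (mm) Blue sloping trough of the fixed dock, inclined 25 degrees, high end nearest the robot. Origin: middle of the bed surface, 78 above the shelf; x up the slope, z square out of the bed, y across. Bed 188 long; its middle is a 30 wide spine, with finger room each side. Cheeks at x = -91..-69 and 69..91 are 18 high, 52 apart. Seated torch: centre at x -4..4, y 0, z 20.
- foot_stop (a point): Middle of the foot stop's face on the bed, at the trough's lower end, x = -94 in the cradle's frame; the stop is 64 wide, 32 high.
- catch (a point): Catch of the keeper bar, at x = 58, y = -40, z = 42 in the cradle's frame: a 26 x 10 post with two steel prongs (tops at z = 60), between which the bar comes to lie. The hinge post is across the trough at y = 40, 16 x 10.
- keeper (a joint): Angle of the steel keeper bar (rad): 0 = closed, across the torch, underside 46 above the bed (6 above the torch), in its catch; it grows as the bar swings up and over to the cradle's +y side; 1.57 = square out of the bed. Starts at 1.75 to 2.2; range 0 to 2.4. Stiff hinge: it stays where left, 1 to 2 N at the handle moves it.
- keeper_hinge (a point): Hinge axis of the keeper bar, at x = 58, y = 40, z = 50 in the cradle's frame; the axis runs along the cradle's x.
- keeper_handle (a point): Middle of the red T-handle at the end of the keeper bar, 125 from the hinge: a round rod 16 thick, 50 long, parallel to the hinge axis. The bar is 12 wide and 8 thick. Closed, the handle is at x = 58, y = -85, z = 50 in the cradle's frame.
- jar: Glass jar with a black screw-top lid, 72 across, 110 tall, standing; bystander. Origin under its centre.
- dish: Small white ceramic dish, 90 across, 30 high; bystander. Origin under its centre.
- pliers: Steel combination pliers with red grips, about 190 long, lying; bystander. Origin at the middle of the underside, x to the jaws.
- screwdriver: Green-handled flat screwdriver, about 200 long, lying; bystander. Origin under its middle, x to the blade.
Not all that is in view belongs to the job. Of the things like the torch, leave any that is purple; of the rest the larger one is meant.

How it is judged:
By the outcome, as a careful person would: the job done as asked, in the order asked, and still so for the second after the job is handed in, with the robot touching nothing.
It also fails if it takes over 56 s, if anything falls off the work surface, if the arm or the gripper's body presses on something with over 40 N, if the wrist force passes 120 N, or if a joint passes its speed limit or range.

## Working session

There is one attempt and no reset: what is moved stays moved. The work goes in short steps, Python scripts to look and compute and a tool call to move; the robot and the scene stay as the last step left them, time stands still between calls to the robot, and variables do not carry over. Pictures are saved under pics/ and viewed, at most 10 in all, crops included, and the job is handed in when it is done.

Besides the shell and the picture viewer there is one more tool, called after "Request:" by a JSON object that holds its "name" and its "arguments". carry_out: Moves the arm, as the interface text tells. Its arguments: {"type":"object","properties":{"commands":{"type":"array","items":{"type":"array","items":{"type":"number"}}},"force":{"type":"number"}},"required":["commands"]}

```bash
mkdir -p pics; cat > h.py <<'E'
import numpy as np, cv2
from cell import r
def pts(cam,depth):
    c=r.get_calibration(cam);K=np.array(c["K"]);T=np.linalg.inv(np.array(c["world_to_cam"]))
    v,u=np.mgrid[0:480,0:640]
    x=(u-K[0,2])/K[0,0]*depth;y=(v-K[1,2])/K[1,1]*depth
    P=np.stack([x,-y,-depth,np.ones_like(depth)],-1)
    return (P@T.T)[...,:3]
def proj(cam,p):
    c=r.get_calibration(cam);K=np.array(c["K"]);W=np.array(c["world_to_cam"])
    q=W@np.append(p,1);q=np.array([q[0],-q[1],-q[2]]);q=K@q
    return q[:2]/q[2]
E
python3 - <<'E'
from h import *
ims=[]
for c in("top","side"):
    i,d=r.get_image(c);np.savez(f"{c}0.npz",i=i,d=d);cv2.imwrite(f"pics/{c}0.png",i)
    print(r.get_calibration(c))
    for n in("torch","cradle","keeper"):
        for o in r.cut_out(c,n): print(c,n,o["score"],o["extent"])
print(r.state())
E
```

```text
{'K': array([[521.18855399,   0.        , 313.83230624],
       [  0.        , 521.18855399, 235.2178149 ],
       [  0.        ,   0.        ,   1.        ]]), 'world_to_cam': array([[-2.16331595e-02, -9.99765877e-01, -4.44015261e-04,
         1.12447662e-02],
       [ 9.93275603e-01, -2.15432408e-02,  1.13751771e-01,
        -5.35633023e-01],
       [-1.13734705e-01,  2.01978068e-03,  9.93509103e-01,
        -1.26134159e+00],
       [ 0.00000000e+00,  0.00000000e+00,  0.00000000e+00,
         1.00000000e+00]])}
top torch 0.76 [393.3, 317.4, 76.1, 24.7]
top torch 0.63 [386.8, 216.0, 38.6, 70.9]
top torch 0.58 [327.0, 208.8, 46.9, 32.5]
top cradle 0.78 [189.3, 210.2, 62.5, 78.4]
top keeper 0.72 [227.6, 232.7, 29.5, 34.4]
top keeper 0.23 [388.5, 216.1, 35.6, 69.9]
{'K': array([[442.04031905,   0.        , 315.59960645],
       [  0.        , 442.04031905, 243.48287178],
       [  0.        ,   0.        ,   1.        ]]), 'world_to_cam': array([[ 0.93427761, -0.35648478, -0.0066297 , -0.48686224],
       [ 0.19686655,  0.50026789,  0.84319369, -0.21687066],
       [-0.29726909, -0.789
[... 418 characters left out ...]
ints': array([ 1.09154306e+00,  5.27630383e-01,  1.43285671e+00,  1.98457379e-05,
        1.18139664e+00, -1.78516166e-01]), 'joint_velocities': array([-1.93851717e-03, -5.56502447e-05,  4.51758641e-04, -2.55535678e-04,
       -9.92504846e-04,  4.54069796e-04]), 'joint_efforts': array([ 1.75874088e-04, -4.39503014e+01, -1.76656169e+01,  6.33037160e-02,
        5.29554847e-02, -7.68891050e-05]), 'position': array([0.185063  , 0.59685395, 0.22241822]), 'ee_rot': array([-4.70613549e-01, -3.10603078e+00,  4.23393740e-04]), 'ft_force': array([ 0.76904184, -0.2777188 ,  0.425917  ]), 'ft_torque': array([-0.04167454, -0.02962895, -0.00107585]), 'grasp_force': 0.0, 'finger_gap': 0.08683082547983022}
```

View pics/top0.png

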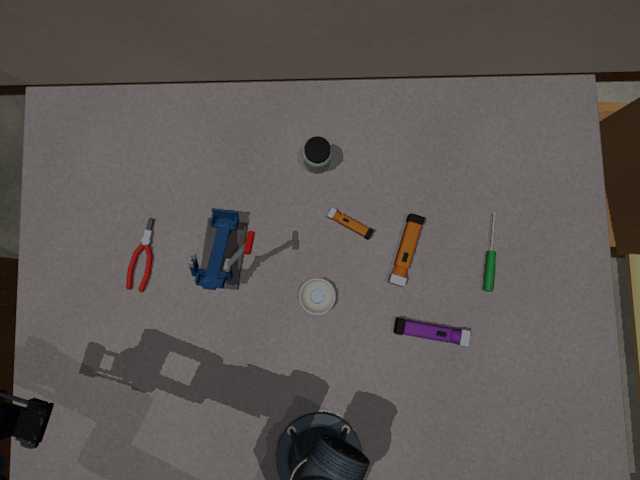

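View pics/side0.png

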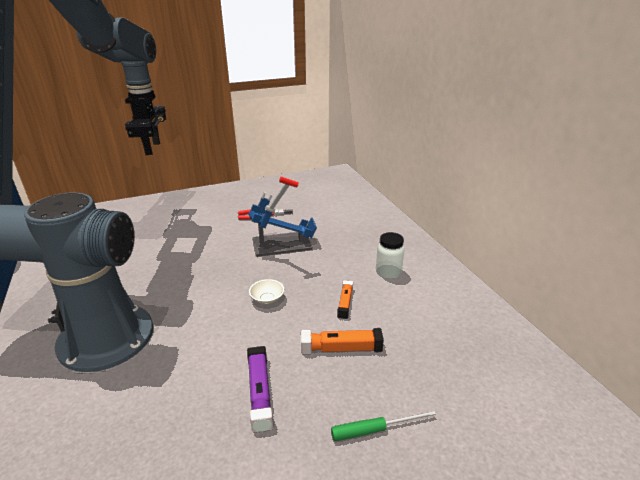

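The top view shows the target torch, the large orange one, with its tail at (415,218) and lens at (399,281). The dock is at (220,250) with its high end towards the robot. The handle is at (250,242), on the world -y side, and the catch is at about (193,265). The small orange torch and the purple one are decoys.

```bash
cat > m.py <<'E'
from h import *
from scipy.optimize import minimize
t=np.load("top0.npz");s=np.load("side0.npz")
Pt,Ps=pts("top",t["d"]),pts("side",s["d"])
ht=cv2.cvtColor(t["i"],cv2.COLOR_BGR2HSV);hs=cv2.cvtColor(s["i"],cv2.COLOR_BGR2HSV)
# torch
box=np.zeros((480,640),bool);box[205:295,380:432]=1
m=box&(Pt[...,2]>.025)
q=Pt[m];print("table z",np.median(Pt[300:310,500:560,2]),"torch top z",np.percentile(q[:,2],[5,50,95]),len(q))
print("rect top",cv2.minAreaRect((q[:,:2]*1000).astype(np.float32)))
org=box&(ht[...,0]<22)&(ht[...,1]>150)&(Pt[...,2]>.025);print("orange mean",Pt[org].mean(0))
bs=np.zeros((480,640),bool);bs[322:360,295:390]=1
q2=Ps[bs&(Ps[...,2]>.032)];print("rect side",cv2.minAreaRect((q2[:,:2]*1000).astype(np.float32)),np.percentile(q2[:,2],[50,95]))
# dock blue
def blue(h,b):
    k=np.zeros((480,640),bool);k[b[1]:b[3],b[0]:b[2]]=1
    return k&(h[...,0]>98)&(h[...,0]<125)&(h[...,1]>110)
for nm,P,h,b in(("top",Pt,ht,(180,200,260,300)),("side",Ps,hs,(240,175,330,260))):
    q=P[blue(h,b)];q=q[(q[:,2]>.01)&(q[:,2]<.3)]
    print(nm,len(q),q.min(0),q.max(0),np.median(q,0))
    np.save(f"blue_{nm}.npy",q)
    red=np.zeros((480,640),bool);red[b[1]-5:b[3],b[0]:b[2]]=1
    red&=((h[...,0]<8)|(h[...,0]>172))&(h[...,1]>150)
    q=P[red];q=q[q[:,2]>.1];print("red",len(q),q.mean(0),q.min(0),q.max(0))
q=np.load("blue_top.npy")
# bed: ransac plane with 25deg tilt
best=(0,)
rng=np.random.default_rng(0)
for _ in range(3000):
    a=q[rng.choice(len(q),3,False)];n=np.cross(a[1]-a[0],a[2]-a[0])
    if np.linalg.norm(n)<1e-6: continue
    n/=np.linalg.norm(n);n*=np.sign(n[2])
    if abs(n[2]-np.cos(np.radians(25)))>.03: continue
    inl=abs((q-a[0])@n)<.003
    if inl.sum()>best[0]: best=(inl.sum(),n,inl)
p=q[best[2]];c=p.mean(0);n=np.linalg.svd(p-c)[2][2];n*=np.sign(n[2])
print("plane",best[0],c,n,np.degrees(np.arccos(n[2])),"yaw of upslope",np.degrees(np.arctan2(-n[1],-n[0])))
E
python3 m.py
python3 - <<'E'
import cv2,numpy as np
a=cv2.imread("pics/top0.png")[200:300,180:265];b=cv2.imread("pics/side0.png")[170:262,240:328]
cv2.imwrite("pics/crop.png",np.hstack([cv2.resize(a,(400,470),interpolation=2),cv2.resize(b,(400,470),interpolation=2)]))
E
```

```text
table z -0.00021574445798544506 torch top z [0.03030561 0.03743564 0.04290977] 1116
rect top ((444.58831787109375, -164.74795532226562), (123.55384063720703, 329.7431945800781), 39.00850296020508)
orange mean [ 0.49931328 -0.22651873  0.04646886]
rect side ((382.5790710449219, -553.6777954101562), (727.6350708007812, 178.83071899414062), 70.85992431640625) [0.03871513 0.04211029]
top 1654 [0.40938598 0.18464291 0.01143213] [0.60187571 0.28144363 0.14509149] [0.48811688 0.22971374 0.08066536]
red 161 [0.49781774 0.13273129 0.26237423] [0.38881616 0.0022505  0.24287637] [0.52301177 0.1444176  1.31408855]
side 758 [0.40878819 0.18071673 0.03260842] [0.60128317 0.28195239 0.1455606 ] [0.4716607  0.22155497 0.09132686]
red 102 [0.49420419 0.11959702 0.25825498] [ 0.19317014 -0.87304687  0.23869501] [0.52085232 0.14124915 0.73008046]
plane 954 [0.49150642 0.23146505 0.07994122] [ 0.41824534 -0.05089576  0.90690708] 24.91862732208239 yaw of upslope 173.06185993891862
```

View pics/crop.png

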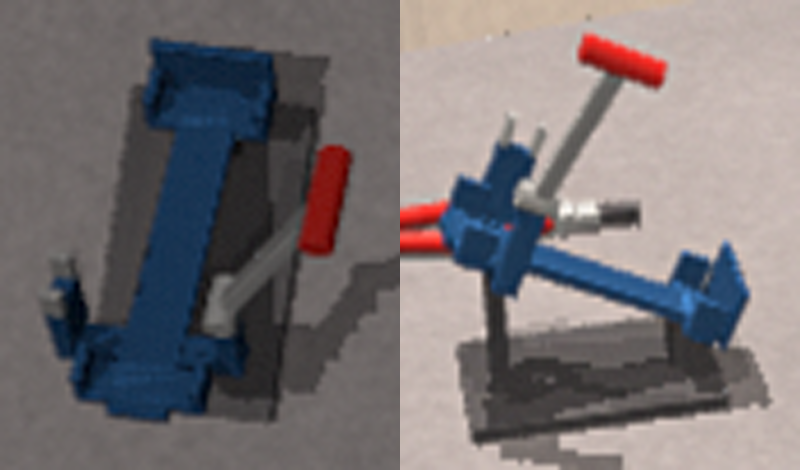

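```bash
cat > fit.py <<'E'
from m import *
from scipy.optimize import least_squares
from scipy.spatial.transform import Rotation as R
def sd(p,lo,hi):
    c=(np.array(lo)+hi)/2;h=(np.array(hi)-lo)/2
    d=abs(p-c)-h
    return np.linalg.norm(np.maximum(d,0),axis=1)+np.minimum(d.max(1),0)
B=[((-94,-15,-8),(94,15,0)),((-100,-32,-8),(-94,32,32))]
for x in(-80,80):
    for y0,y1 in((26,32),(-32,-26)): B.append(((x-11,y0,-8),(x+11,y1,18)))
    B.append(((x-11,-32,-8),(x+11,32,0)))
B+=[((50,35,-30),(66,45,50)),((45,-45,-30),(71,-35,42))]
def frame(v): return R.from_euler("ZY",[v[3],-np.radians(25)]).as_matrix()
def model(boxes,p): return np.min([sd(p,*b) for b in boxes],0)
def fit(boxes,Q,v0,f):
    g=lambda v:model(boxes,((Q-np.array(v[:3]))@f(v))*1000)
    return least_squares(g,v0,loss="soft_l1",f_scale=2,x_scale=[.01,.01,.01,.1])
bt,bsd=np.load("blue_top.npy"),np.load("blue_side.npy")
v0=[.51,.23,.078,np.radians(173)]
for nm,Q in(("top",bt),("side",bsd),("both",np.vstack([bt,bsd]))):
    o=fit(B,Q,v0,frame);print("dock",nm,o.x[:3].round(4),np.degrees(o.x[3]).round(2),np.median(abs(o.fun)))
np.save("dock.npy",o.x);v=o.x
# torch
near=lambda q:q[(np.linalg.norm(q[:,:2]-[.5,-.19],axis=1)<.13)&(q[:,2]>.01)&(q[:,2]<.05)]
mt=box&(Pt[...,2]>.012); 
tt=Pt[mt];print(np.median(tt,0))
c0=np.median(tt,0)
sel=lambda q:q[(np.linalg.norm(q[:,:2]-c0[:2],axis=1)<.11)&(q[:,2]>.012)&(q[:,2]<.05)]
mt=sel(tt);ms=sel(Ps[bs])
TB=[((-90,-20,0),(-70,20,40)),((67,-20,0),(90,20,40)),((-72,-18,2),(67,18,38))]
fr=lambda v:R.from_euler("Z",v[3]).as_matrix()
for nm,Q in(("top",mt),("side",ms),("both",np.vstack([mt,ms]))):
    o=fit(TB,Q,[c0[0],c0[1],0,np.radians(195)],fr);print("torch",nm,len(Q),o.x[:3].round(4),np.degrees(o.x[3]).round(2),np.median(abs(o.fun)))
np.save("torch.npy",o.x)
# handle
for nm,P,h,b in(("top",Pt,ht,(225,195,265,270)),("side",Ps,hs,(275,170,305,195))):
    red=np.zeros((480,640),bool);red[b[1]:b[3],b[0]:b[2]]=1
    red&=((h[...,0]<8)|(h[...,0]>172))&(h[...,1]>120)
    q=P[red];q=q[(q[:,2]>.12)&(q[:,2]<.3)];q=q[np.linalg.norm(q-np.median(q,0),axis=1)<.035]
    l=((q-v[:3])@frame(v))*1000;print("handle",nm,len(q),q.mean(0),"cradle",l.mean(0),l.min(0),l.max(0))
    m0=l.mean(0);print("ang",np.arctan2(m0[2]-50,-(m0[1]-40)))
E
python3 fit.py | grep -v -e rect -e plane
```

```text
table z -0.00021574445798544506 torch top z [0.03030561 0.03743564 0.04290977] 1116
orange mean [ 0.49931328 -0.22651873  0.04646886]
top 1654 [0.40938598 0.18464291 0.01143213] [0.60187571 0.28144363 0.14509149] [0.48811688 0.22971374 0.08066536]
red 161 [0.49781774 0.13273129 0.26237423] [0.38881616 0.0022505  0.24287637] [0.52301177 0.1444176  1.31408855]
side 758 [0.40878819 0.18071673 0.03260842] [0.60128317 0.28195239 0.1455606 ] [0.4716607  0.22155497 0.09132686]
red 102 [0.49420419 0.11959702 0.25825498] [ 0.19317014 -0.87304687  0.23869501] [0.52085232 0.14124915 0.73008046]
dock top [0.4997 0.2309 0.084 ] 171.53 1.400139244397418
dock side [0.5001 0.2298 0.0855] 171.05 1.194211769206635
dock both [0.4998 0.2305 0.0845] 171.42 1.387573995090392
[ 0.4933633  -0.22476544  0.03727841]
torch top 1155 [ 0.495  -0.228  -0.0005] 160.94 1.420994005336226
torch side 1591 [ 0.4962 -0.2273  0.0007] 160.88 0.961867245390394
torch both 2746 [ 4.955e-01 -2.272e-01  2.000e-04] 160.88 1.1634758537679737
handle top 171 [0.49853232 0.1336087  0.25550199] cradle [ 60.36141497  95.98611942 160.56778059] [ 32.31534083  87.71972533 151.72242001] [ 84.20996416 103.28947901 166.5864373 ]
ang 2.039511912537299
handle side 107 [0.49739756 0.12954648 0.25333326] cradle [ 59.9127601  100.1721402  158.38405854] [ 33.31705522  91.34765823 149.57462327] [ 84.33292996 106.95518201 165.01494945]
ang 2.0776041269213907
```

```bash
cat > tgt.py <<'E'
import io,contextlib
from h import *
from scipy.spatial.transform import Rotation as R
dk=np.load("dock.npy");to=np.load("torch.npy")
RD=R.from_euler("ZY",[dk[3],-np.radians(25)]).as_matrix();RT=R.from_euler("Z",to[3]).as_matrix()
F=np.diag([1,-1,-1.])  # tool x along object x, pointing down
def dock(l): return dk[:3]+RD@(np.array(l)/1000)
def torch(l): return np.array([to[0],to[1],0])+RT@(np.array(l)/1000)
def go(name,p,Rm,s=None):
    s=s or r.state();d=p-s["position"];rv=(R.from_matrix(Rm@F)*R.from_rotvec(s["ee_rot"]).inv()).as_rotvec(True)
    print(name,"shift",d.round(4),"turn",rv.round(2),"| target",p.round(4))
def st():
    s=r.state();print("t",round(s["time"],2),"p",s["position"].round(4),"f",s["ft_force"].round(2),"gap",round(s["finger_gap"],4),"gf",round(s["grasp_force"],2),"j",s["joints"].round(2))
E
python3 - <<'E'
from tgt import *
st()
go("above torch",torch([-22,0,150]),RT)
go("torch",torch([-22,0,5]),RT)
E
```

```text
t 0.4 p [0.1851 0.5969 0.2224] f [ 0.77 -0.28  0.43] gap 0.0868 gf 0.0 j [ 1.09  0.53  1.43  0.    1.18 -0.18]
above torch shift [ 0.3312 -0.8313 -0.0724] turn [ 0.01 -0.01 -1.88] | target [ 0.5163 -0.2344  0.15  ]
torch shift [ 0.3312 -0.8313 -0.2174] turn [ 0.01 -0.01 -1.88] | target [ 0.5163 -0.2344  0.005 ]
```

Request:
{"name": "carry_out", "arguments": {"commands": [[0.02,-0.03,0.04,0,0,0,0],[0.04,-0.06,0.08,0,0,0,0],[0.06,-0.1,0.1,0,0,0,0],[0.33,-0.5,0.1,0,0,-1.9,0],[0.33,-0.5,0.1,0,0,-1.9,0],[0.33,-0.5,0.1,0,0,-1.9,0],[0.33,-0.5,0.1,0,0,-1.9,0],[0.33,-0.5,0.1,0,0,-1.9,0],[0.33,-0.5,0.1,0,0,-1.9,0],[0.33,-0.5,0.1,0,0,-1.9,0],[0.33,-0.5,0.1,0,0,-1.9,0],[0.33,-0.5,0.1,0,0,-1.9,0]], "force": 35}}

```text
time: 1.6
position: [0.4948, 0.1266, 0.3227]
ee_rot: [0.523, 3.097, 0.001]
ft_force: [0.0, -0.1, -0.2]
finger_gap: 0.0873
grasp_force: 0.0
```

Request:
{"name": "carry_out", "arguments": {"commands": [[0.02,-0.2,0,0,0,0,0],[0.02,-0.2,0,0,0,0,0],[0.02,-0.2,0,0,0,0,0],[0.02,-0.2,0,0,0,0,0],[0.0215,-0.361,-0.17,0,0,0,0],[0.0215,-0.361,-0.17,0,0,0,0],[0.0215,-0.361,-0.17,0,0,0,0],[0.0215,-0.361,-0.17,0,0,0,0],[0.0215,-0.361,-0.17,0,0,0,0],[0.0215,-0.361,-0.17,0,0,0,0],[0.0215,-0.361,-0.17,0,0,0,0],[0.0215,-0.361,-0.17,0,0,0,0]]}}

```text
time: 2.8
position: [0.516, -0.2319, 0.1535]
ee_rot: [0.521, 3.097, -0.001]
ft_force: [0.7, -0.4, 0.2]
finger_gap: 0.0868
grasp_force: 0.0
```

```bash
python3 - <<'E'
from tgt import *
st()
go("torch",torch([-22,0,5]),RT)
E
```

```text
t 2.8 p [ 0.516  -0.2319  0.1535] f [ 0.73 -0.44  0.2 ] gap 0.0868 gf 0.0 j [-0.62  0.54  1.65  0.    0.95 -1.86]
torch shift [ 0.0003 -0.0025 -0.1485] turn [ 0.04  0.09 -0.03] | target [ 0.5163 -0.2344  0.005 ]
```

Request:
{"name": "carry_out", "arguments": {"commands": [[0,-0.0025,-0.05,0,0,0,0],[0,-0.0025,-0.09,0,0,0,0],[0,-0.0025,-0.12,0,0,0,0],[0,-0.0025,-0.138,0,0,0,0],[0,-0.0025,-0.147,0,0,0,0],[0,-0.0025,-0.147,0,0,0,0],[0,-0.0025,-0.147,0,0,0,1],[0,-0.0025,-0.147,0,0,0,1],[0,-0.0025,-0.147,0,0,0,1],[0,-0.0025,-0.147,0,0,0,1],[0,-0.0025,-0.147,0,0,0,1],[0,-0.0025,-0.147,0,0,0,1]]}}

```text
time: 4.0
position: [0.5154, -0.2352, 0.0055]
ee_rot: [0.522, 3.098, -0.0]
ft_force: [0.7, 0.3, -0.4]
finger_gap: 0.0468
grasp_force: 0.0
```

```bash
python3 - <<'E'
from tgt import *
st()
E
```

```text
t 4.0 p [ 0.5154 -0.2352  0.0055] f [ 0.65  0.3  -0.39] gap 0.0468 gf 0.0 j [-0.63  0.78  1.72 -0.    0.64 -1.86]
```

Fingers are still closing.

Request:
{"name": "carry_out", "arguments": {"commands": [[0,0,0,0,0,0,1],[0,0,0,0,0,0,1],[0,0,0,0,0,0,1],[0,0,0,0,0,0,1],[0,0,0,0,0,0,1]]}}

```text
time: 4.5
position: [0.5154, -0.2352, 0.0053]
ee_rot: [-0.522, -3.098, 0.0]
ft_force: [-1.3, -0.2, 0.8]
finger_gap: 0.0358
grasp_force: 35.0
```

Request:
{"name": "carry_out", "arguments": {"commands": [[0,0,0.015,0,0,0,1],[0,0,0.04,0,0,0,1],[0,0,0.08,0,0,0,1],[0,0,0.12,0,0,0,1],[0,0,0.17,0,0,0,1],[0,0,0.21,0,0,0,1],[0,0,0.25,0,0,0,1],[0,0,0.28,0,0,0,1],[0,0,0.3,0,0,0,1],[0,0,0.3,0,0,0,1],[0,0,0.3,0,0,0,1]]}}

```text
time: 5.6
position: [0.5147, -0.2344, 0.3051]
ee_rot: [-0.522, -3.097, -0.001]
ft_force: [-0.4, 0.8, -3.7]
finger_gap: 0.0359
grasp_force: 35.0
```

```bash
python3 - <<'E'
from tgt import *
st()
for z in (160,80): go(f"dock{z}",dock([-20,0,z+5]),RD)
i,d=r.get_image("side");np.savez("side1.npz",i=i,d=d);cv2.imwrite("pics/side1.png",i[150:480,150:590])
i,d=r.get_image("top");np.savez("top1.npz",i=i,d=d)
E
```

```text
t 5.6 p [ 0.5147 -0.2344  0.3051] f [-0.37  0.76 -3.68] gap 0.0359 gf 34.99 j [-0.62  0.36  1.48  0.    1.3  -1.86]
dock160 shift [ 0.072   0.4518 -0.0795] turn [ 5.96 24.27 10.4 ] | target [0.5867 0.2174 0.2256]
dock80 shift [ 0.0386  0.4568 -0.152 ] turn [ 5.96 24.27 10.4 ] | target [0.5533 0.2224 0.1531]
```

View pics/side1.png

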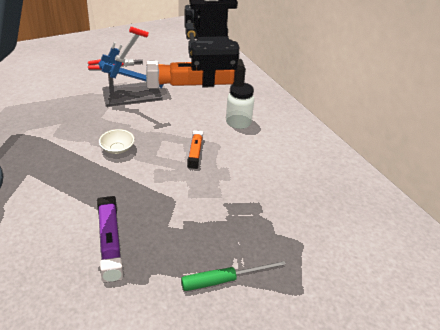

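Request:
{"name": "carry_out", "arguments": {"commands": [[0.02,0,0.04,0,0,0,1],[0.05,0.04,0.06,0,0,0,1],[0.1,0.08,0.06,2,8,3.5,1],[0.12,0.12,0.06,4,16,7,1],[0.12,0.17,0.05,5.96,24.27,10.4,1],[0.12,0.22,0.04,5.96,24.27,10.4,1],[0.12,0.27,0.03,5.96,24.27,10.4,1],[0.12,0.32,0.025,5.96,24.27,10.4,1],[0.12,0.37,0.025,5.96,24.27,10.4,1],[0.12,0.41,0.025,5.96,24.27,10.4,1],[0.12,0.445,0.025,5.96,24.27,10.4,1],[0.12,0.445,0.025,5.96,24.27,10.4,1]]}}

```text
time: 6.9
position: [0.6339, 0.216, 0.3274]
ee_rot: [-0.191, -2.696, -0.045]
ft_force: [0.1, -0.7, -2.3]
finger_gap: 0.0357
grasp_force: 35.0
```

```bash
cat > held.py <<'E'
from tgt import *
from scipy.optimize import least_squares
def sd(p,lo,hi):
    c=(np.array(lo)+hi)/2;h=(np.array(hi)-lo)/2;d=abs(p-c)-h
    return np.linalg.norm(np.maximum(d,0),axis=1)+np.minimum(d.max(1),0)
TB=[((-90,-20,0),(-70,20,40)),((46,-20,0),(90,20,40)),((-72,-18,2),(46,18,38))]
def held(im,s):
    """torch pose in cradle frame from one camera, near the expected pose from the tool"""
    Rt=R.from_rotvec(s["ee_rot"]).as_matrix()@F
    o=s["position"]+Rt@np.array([.022,0,-.005])
    out=[]
    for c in im:
        i,d=r.get_image(c);np.savez(f"{c}_h.npz",i=i,d=d);P=pts(c,d)
        l=((P-o)@Rt)*1000
        h=cv2.cvtColor(i,cv2.COLOR_BGR2HSV);org=(h[...,0]<22)&(h[...,1]>150)
        ends=((l[...,0]>62)&(l[...,0]<105))|((l[...,0]<-68)&(l[...,0]>-105))
        near=(abs(l[...,0])<105)&(abs(l[...,1])<30)&(l[...,2]>-12)&(l[...,2]<50)&(d>0)
        q=l[near&(org|ends)]
        g=lambda v:np.min([sd((q-v[:3])@R.from_euler("ZYX",v[3:],degrees=True).as_matrix(),*b) for b in TB],0)
        f=least_squares(g,[0,0,0,0,0,0],loss="soft_l1",f_scale=2)
        print(c,len(q),"torch offset in tool frame mm",f.x[:3].round(1),"zyx deg",f.x[3:].round(1),"med",np.median(abs(f.fun)).round(2),"span",q[:,0].min().round(),q[:,0].max().round())
E
python3 - <<'E'
from held import *
st();s=r.state();held(["side","top"],s)
for z in (160,60,8): go(f"dock{z}",dock([-20,0,z+5]),RD)
i=np.load("side_h.npz")["i"];cv2.imwrite("pics/side2.png",cv2.resize(i[60:280,200:400],(727,800))[:600])
E
```

```text
t 6.9 p [0.6339 0.216  0.3274] f [ 0.07 -0.71 -2.33] gap 0.0357 gf 34.99 j [ 0.11  0.72  0.85  0.12  2.   -1.29]
side 894 torch offset in tool frame mm [ 0.5 -1.8  0.2] zyx deg [-0.2  0.1 -1.7] med 1.29 span -89.0 92.0
  return _methods._mean(a, axis=axis, dtype=dtype,
  ret = ret.dtype.type(ret / rcount)
Traceback (most recent call last):
  File "held.py", line 21, in held
    print(c,len(q),"torch offset in tool frame mm",f.x[:3].round(1),"zyx deg",f.x[3:].round(1),"med",np.median(abs(f.fun)).round(2),"span",q[:,0].min().round(),q[:,0].max().round())
                                                                                                                                           ~~~~~~~~~~^^
ValueError: zero-size array to reduction operation minimum which has no identity
```

```bash
python3 - <<'E'
from tgt import *
st()
for z in (120,40,10): go(f"dock{z}",dock([-22,0,z+5]),RD)
E
```

```text
t 7.0 p [0.6348 0.2109 0.3279] f [ 0.12 -0.55 -2.99] gap 0.0356 gf 34.99 j [ 0.11  0.72  0.85  0.11  2.   -1.29]
dock120 shift [-0.063   0.0087 -0.1394] turn [ 0.1  -0.14 -0.14] | target [0.5718 0.2196 0.1885]
dock40 shift [-0.0965  0.0137 -0.2119] turn [ 0.1  -0.14 -0.14] | target [0.5384 0.2247 0.116 ]
dock10 shift [-0.109   0.0156 -0.2391] turn [ 0.1  -0.14 -0.14] | target [0.5258 0.2266 0.0888]
```

Request:
{"name": "carry_out", "arguments": {"commands": [[-0.018,0.0025,-0.04,0,0,0,1],[-0.036,0.005,-0.08,0,0,0,1],[-0.05,0.007,-0.11,0,0,0,1],[-0.063,0.009,-0.14,0,0,0,1],[-0.075,0.011,-0.165,0,0,0,1],[-0.084,0.0125,-0.185,0,0,0,1],[-0.092,0.0135,-0.202,0,0,0,1],[-0.0965,0.0137,-0.212,0,0,0,1],[-0.0965,0.0137,-0.212,0,0,0,1],[-0.0965,0.0137,-0.212,0,0,0,1]]}}

```text
time: 8.0
position: [0.5399, 0.2229, 0.1185]
ee_rot: [-0.204, -2.7, -0.045]
ft_force: [0.5, -0.2, -2.9]
finger_gap: 0.036
grasp_force: 35.0
```

```bash
cat > look.py <<'E'
from held import *
import sys
st()
for z in (15,6,2,0): go(f"dock{z}",dock([-22,0,z+5]),RD)
i,d=r.get_image("side");j,d2=r.get_image("top");np.savez("now.npz",i=i,d=d,j=j,d2=d2)
a=cv2.resize(i[150:262,230:342],(400,400),interpolation=2);b=cv2.resize(j[190:302,170:282],(400,400),interpolation=2)
cv2.imwrite(sys.argv[1],np.hstack([a,b]))
E
python3 look.py pics/l1.png
```

```text
t 8.0 p [0.5399 0.2229 0.1185] f [ 0.52 -0.18 -2.91] gap 0.036 gf 34.99 j [ 0.14  0.77  1.34  0.12  1.45 -1.32]
dock15 shift [-0.0119  0.0033 -0.0252] turn [0.03 0.1  0.05] | target [0.5279 0.2262 0.0933]
dock6 shift [-0.0157  0.0039 -0.0334] turn [0.03 0.1  0.05] | target [0.5242 0.2268 0.0851]
dock2 shift [-0.0174  0.0041 -0.037 ] turn [0.03 0.1  0.05] | target [0.5225 0.2271 0.0815]
dock0 shift [-0.0182  0.0043 -0.0388] turn [0.03 0.1  0.05] | target [0.5216 0.2272 0.0797]
```

View pics/l1.png

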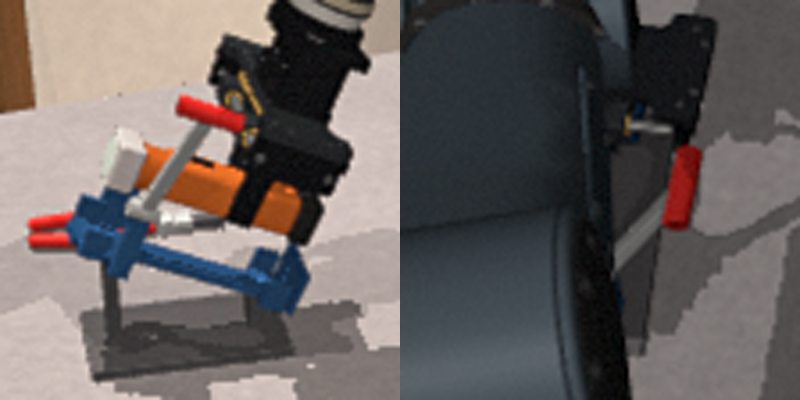

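The side view shows the torch parallel above the trough, with the tail over the foot stop and the keeper clear of the gripper. I'll lower it further.

Request:
{"name": "carry_out", "arguments": {"commands": [[-0.004,0.0015,-0.008,0,0,0,1],[-0.008,0.002,-0.016,0,0,0,1],[-0.011,0.003,-0.023,0,0,0,1],[-0.0135,0.0035,-0.029,0,0,0,1],[-0.0155,0.0035,-0.033,0,0,0,1],[-0.0155,0.0035,-0.033,0,0,0,1],[-0.0155,0.0035,-0.033,0,0,0,1]]}}

```text
time: 8.8
position: [0.5236, 0.2272, 0.0853]
ee_rot: [-0.202, -2.699, -0.044]
ft_force: [-0.1, 0.4, -2.7]
finger_gap: 0.0359
grasp_force: 35.0
```

```bash
python3 - <<'E'
from held import *
s=r.state();st();held(["side"],s)
print("tool in dock",((s["position"]-dk[:3])@RD*1000).round(1))
for z in (2,0,-2): go(f"dock{z}",dock([-24,0,z+5]),RD)
E
```

```text
t 8.8 p [0.5236 0.2272 0.0853] f [-0.1   0.44 -2.68] gap 0.0359 gf 34.99 j [ 0.15  0.8   1.39  0.13  1.37 -1.33]
side 737 torch offset in tool frame mm [-1.3 -0.  -0.6] zyx deg [-0.1  0.2  1.2] med 1.75 span -101.0 97.0
tool in dock [-21.3  -0.3  10.9]
dock2 shift [ 0.0005 -0.0004 -0.0048] turn [ 0.02  0.08 -0.01] | target [0.5243 0.2268 0.0807]
dock0 shift [-0.0004 -0.0002 -0.0066] turn [ 0.02  0.08 -0.01] | target [0.5234 0.2269 0.0789]
dock-2 shift [-0.0012 -0.0001 -0.0084] turn [ 0.02  0.08 -0.01] | target [0.5226 0.2271 0.077 ]
```

Request:
{"name": "carry_out", "arguments": {"commands": [[0,0,-0.002,0,0,0,1],[0,0,-0.004,0,0,0,1],[0,0,-0.0055,0,0,0,1],[0,0,-0.0055,0,0,0,1]]}}

```text
time: 9.25
position: [0.5233, 0.2271, 0.0796]
ee_rot: [-0.202, -2.699, -0.044]
ft_force: [0.2, -0.7, -2.7]
finger_gap: 0.0358
grasp_force: 35.0
```

Request:
{"name": "carry_out", "arguments": {"commands": [[-0.0005,0,-0.001,0,0,0,1],[-0.001,0,-0.002,0,0,0,1],[-0.001,0,-0.002,0,0,0,1]]}}

```text
time: 9.55
position: [0.5222, 0.2271, 0.0777]
ee_rot: [-0.202, -2.699, -0.044]
ft_force: [-1.5, 0.0, -2.4]
finger_gap: 0.0357
grasp_force: 35.0
```

Request:
{"name": "carry_out", "arguments": {"commands": [[-0.0005,0,-0.001,0,0,0,1],[-0.001,0,-0.002,0,0,0,1],[-0.001,0,-0.002,0,0,0,1]]}}

```text
time: 9.85
position: [0.5212, 0.2271, 0.0757]
ee_rot: [-0.202, -2.699, -0.044]
ft_force: [-0.6, -0.5, -2.1]
finger_gap: 0.0355
grasp_force: 35.0
```

```bash
python3 - <<'E' | grep -e "^R"
from fit import *
from tgt import RD,dk
Q=np.vstack([bt,bsd])
B2=B
g=lambda w:model(B2,((Q-np.array([w[0],w[1],.078]))@frame([0,0,0,w[2]]))*1000)
o=least_squares(g,[.5,.23,3.],loss="soft_l1",f_scale=2,x_scale=[.01,.01,.1])
print("R",o.x,np.degrees(o.x[2]),np.median(abs(o.fun)))
v=[o.x[0],o.x[1],.078,o.x[2]];np.save("dock2.npy",v)
l=((Q-v[:3])@frame(v))*1000
for nm,m in(("spine",(abs(l[:,0])<60)&(abs(l[:,1])<12)),):
    print("R",nm,m.sum(),np.percentile(l[m,2],[10,50,90]))
print("R foot x",np.percentile(l[(l[:,2]>24)&(l[:,0]<-80),0],[5,25,50,75,95]),"top z",l[l[:,0]<-80,2].max())
print("R xrange",np.percentile(l[:,0],[.2,99.8]))
m=(abs(l[:,0])<45)&(l[:,2]>-6)&(l[:,2]<6);print("R spine y",np.percentile(l[m,1],[2,50,98]))
from h import r
s=r.state();print("R tool",(s["position"]-v[:3])@frame(v)*1000)
E
```

```text
R [0.49715327 0.23075849 2.99138683] 171.39384040704832 1.1734996936403608
R spine 561 [-3.38133952  0.04926719  2.33266456]
R foot x [-99.32681386 -96.29839559 -94.2718217  -93.23998525 -91.93620242] top z 38.85658505926777
R xrange [-99.47055638  96.73863132]
R spine y [-13.18636703   2.3223855   15.4030588 ]
R tool [-2.30337690e+01  8.07798254e-03  8.19937868e+00]
```

Request:
{"name": "carry_out", "arguments": {"commands": [[-0.0004,0,-0.001,0,0,0,1],[-0.0008,0,-0.0018,0,0,0,1],[-0.0008,0,-0.0018,0,0,0,1]]}}

```text
time: 10.15
position: [0.5204, 0.2271, 0.0739]
ee_rot: [-0.202, -2.699, -0.044]
ft_force: [-0.0, 0.9, -3.0]
finger_gap: 0.0357
grasp_force: 35.0
```

Request:
{"name": "carry_out", "arguments": {"commands": [[-0.0004,0,-0.001,0,0,0,1],[-0.0004,0,-0.001,0,0,0,1]]}}

```text
time: 10.35
position: [0.5201, 0.2271, 0.0729]
ee_rot: [-0.202, -2.699, -0.044]
ft_force: [-0.3, -0.5, -2.8]
finger_gap: 0.0355
grasp_force: 35.0
```

Request:
{"name": "carry_out", "arguments": {"commands": [[-0.0002,0,-0.0005,0,0,0,1],[-0.0002,0,-0.0005,0,0,0,1]]}}

```text
time: 10.55
position: [0.5201, 0.2271, 0.0727]
ee_rot: [-0.202, -2.699, -0.044]
ft_force: [-0.2, -0.3, -1.2]
finger_gap: 0.0357
grasp_force: 35.0
```

Request:
{"name": "carry_out", "arguments": {"commands": [[0.0009,-0.0001,-0.0006,0,0,0,1],[0.0018,-0.0003,-0.001,0,0,0,1],[0.0018,-0.0003,-0.001,0,0,0,1]]}}

```text
time: 10.85
position: [0.5221, 0.2269, 0.0718]
ee_rot: [-0.202, -2.7, -0.045]
ft_force: [0.2, -0.1, 1.7]
finger_gap: 0.0356
grasp_force: 35.0
```

Request:
{"name": "carry_out", "arguments": {"commands": [[0.0009,-0.0001,-0.0004,0,0,0,1],[0.0009,-0.0001,-0.0004,0,0,0,1]]}}

```text
time: 11.05
position: [0.5222, 0.2269, 0.0718]
ee_rot: [-0.202, -2.698, -0.044]
ft_force: [-1.7, 0.1, 4.8]
finger_gap: 0.036
grasp_force: 35.0
```

```bash
sed -i 's/dock.npy/dock2.npy/' tgt.py; python3 - <<'E'
from tgt import *
st();s=r.state();print("tool in dock",((s["position"]-dk[:3])@RD*1000).round(1), "f in dock",(s["ft_force"]@RD).round(1))
E
```

```text
t 11.05 p [0.5222 0.2269 0.0718] f [-1.69  0.07  4.75] gap 0.036 gf 34.99 j [ 0.15  0.82  1.4   0.13  1.35 -1.33]
tool in dock [-25.6   0.1   5. ] f in dock [3.5 0.2 3.6]
```

Request:
{"name": "carry_out", "arguments": {"commands": [[0,0,0,0,0,0,0.2],[0,0,0,0,0,0,0.2],[0,0,0,0,0,0,0.2],[0,0,0,0,0,0,0.2],[0,0,0,0,0,0,0.2]]}}

```text
time: 11.55
position: [0.5228, 0.2267, 0.071]
ee_rot: [-0.202, -2.699, -0.044]
ft_force: [-0.5, 1.0, 0.6]
finger_gap: 0.0658
grasp_force: 0.0
```

Request:
{"name": "carry_out", "arguments": {"commands": [[0.004,-0.0006,0.009,0,0,0,0.2],[0.0125,-0.002,0.027,0,0,0,0.2],[0.025,-0.004,0.054,0,0,0,0.2],[0.042,-0.006,0.091,0,0,0,0.2],[0.06,-0.009,0.13,0,0,0,0.2],[0.078,-0.012,0.17,0,0,0,0.2],[0.096,-0.015,0.21,0,0,0,0.2],[0.105,-0.016,0.23,0,0,0,1],[0.105,-0.016,0.23,0,0,0,1]]}}

```text
time: 12.45
position: [0.6305, 0.2105, 0.3054]
ee_rot: [-0.203, -2.709, -0.047]
ft_force: [0.8, 0.5, 0.2]
finger_gap: 0.0604
grasp_force: 0.0
```

```bash
python3 - <<'E'
from tgt import *
st()
i,d=r.get_image("side");P=pts("side",d);l=((P-dk[:3])@RD)*1000
h=cv2.cvtColor(i,cv2.COLOR_BGR2HSV)
org=(h[...,0]>8)&(h[...,0]<22)&(h[...,1]>150)&(abs(l[...,0])<110)&(abs(l[...,1])<40)
q=l[org];print("orange",len(q),np.percentile(q,[2,50,98],axis=0).round(1))
red=((h[...,0]<8)|(h[...,0]>172))&(h[...,1]>120)&(abs(l[...,0]-58)<40)&(l[...,2]>120)&(l[...,2]<200)
q=l[red];m=np.median(q,0);print("handle",len(q),q.mean(0),np.arctan2(m[2]-50,40-m[1]))
cv2.imwrite("pics/l2.png",cv2.resize(i[100:262,200:362],(600,600),interpolation=2))
for y,z in((150,200),(135,146)): go(f"push start {y}",dock([58,y,z]),RD)
E
```

```text
t 12.45 p [0.6305 0.2105 0.3054] f [0.81 0.47 0.2 ] gap 0.0604 gf 0.0 j [ 0.1   0.72  0.91  0.11  1.93 -1.3 ]
orange 503 [[-70.4 -29.3   7.4]
 [-15.6  15.5  29. ]
 [ 37.6  20.8 362.3]]
handle 105 [ 60.41066532 100.16608775 165.49255842] 2.050793935479138
push start 150 shift [-0.1223 -0.1329 -0.0189] turn [ 0.01  0.28 -0.02] | target [0.5063 0.0777 0.2838]
push start 135 shift [-0.1427 -0.1146 -0.0679] turn [ 0.01  0.28 -0.02] | target [0.486  0.0959 0.2348]
```

View pics/l2.png

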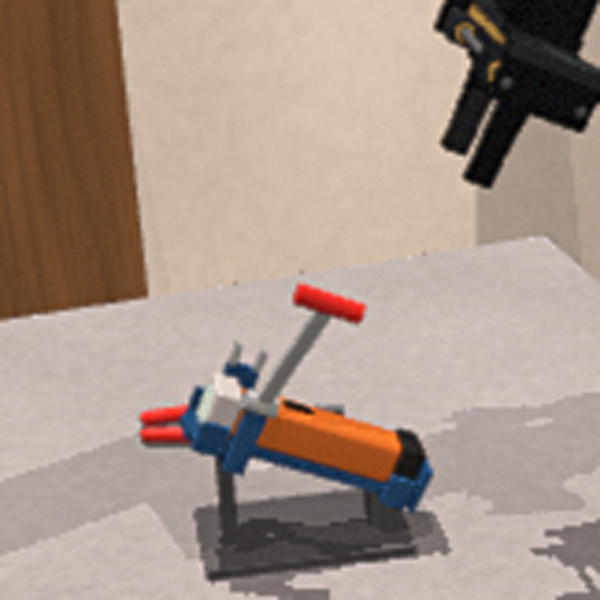

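The torch is seated with its tail at the stop and lens uppermost, and the fingers are clear. Next is the keeper.

Request:
{"name": "carry_out", "arguments": {"commands": [[-0.02,-0.04,0.02,0,0,0,1],[-0.06,-0.07,0.02,0,0,0,1],[-0.09,-0.11,0.01,0,0,0,1],[-0.122,-0.133,-0.01,0,0,0,1],[-0.122,-0.133,-0.019,0,0,0,1],[-0.13,-0.126,-0.043,0,0,0,1],[-0.14,-0.117,-0.066,0,0,0,1],[-0.14,-0.117,-0.066,0,0,0,1],[-0.14,-0.117,-0.066,0,0,0,1]]}}

```text
time: 13.4
position: [0.4874, 0.0941, 0.2345]
ee_rot: [-0.201, -2.697, -0.044]
ft_force: [0.3, -0.5, -0.6]
finger_gap: 0.0006
grasp_force: 0.0
```

```bash
cat > arc.py <<'E'
from tgt import *
def ph(aa,dy,dz):
    s=r.state()
    for a in aa: print(round(a,2),(dock([58,40-125*np.cos(a)+dy,50+125*np.sin(a)+dz])-s["position"]).round(4))
E
python3 - <<'E'
from arc import *
st();s=r.state();print("tool in dock",((s["position"]-dk[:3])@RD*1000).round(1))
go("x",s["position"],RD)
ph([2.05,1.9,1.75,1.6,1.45,1.3,1.15,1.0],23,-11)
E
```

```text
t 13.4 p [0.4874 0.0941 0.2345] f [ 0.28 -0.54 -0.6 ] gap 0.0006 gf 0.0 j [-0.06  0.54  1.46  0.04  1.58 -1.49]
tool in dock [ 56.4 136.6 146.4]
x shift [0. 0. 0.] turn [ 0.03 -0.09 -0.11] | target [0.4874 0.0941 0.2345]
2.05 [0.0024 0.0158 0.0039]
1.9 [0.0081 0.0323 0.0105]
1.75 [0.0127 0.05   0.0148]
1.6 [0.0163 0.0683 0.0166]
1.45 [0.0188 0.0868 0.0158]
1.3 [0.02   0.1052 0.0125]
1.15 [0.02   0.123  0.0067]
1.0 [ 0.0187  0.1399 -0.0013]
```

Request:
{"name": "carry_out", "arguments": {"commands": [[0.002,0.01,0.004,0,0,0,1],[0.0025,0.016,0.004,0,0,0,1],[0.005,0.024,0.007,0,0,0,1],[0.008,0.032,0.0105,0,0,0,1],[0.0105,0.041,0.013,0,0,0,1],[0.0125,0.05,0.015,0,0,0,1],[0.0145,0.059,0.016,0,0,0,1],[0.016,0.068,0.0165,0,0,0,1],[0.0175,0.077,0.0165,0,0,0,1],[0.019,0.087,0.016,0,0,0,1]]}}

```text
time: 14.4
position: [0.5067, 0.1815, 0.251]
ee_rot: [-0.202, -2.699, -0.044]
ft_force: [-0.3, 0.0, 0.8]
finger_gap: 0.0004
grasp_force: 0.3
```

```bash
python3 look.py pics/l3.png | head -1;  python3 - <<'E'
from arc import *
ph([1.3,1.15,1.0],23,-11)
E
```

```text
t 14.4 p [0.5067 0.1815 0.251 ] f [-0.3   0.03  0.79] gap 0.0004 gf 0.33 j [ 0.08  0.57  1.35  0.1   1.65 -1.35]
1.3 [ 0.0008  0.017  -0.0038]
1.15 [ 0.0008  0.0349 -0.0095]
1.0 [-0.0005  0.0517 -0.0176]
```

View pics/l3.png

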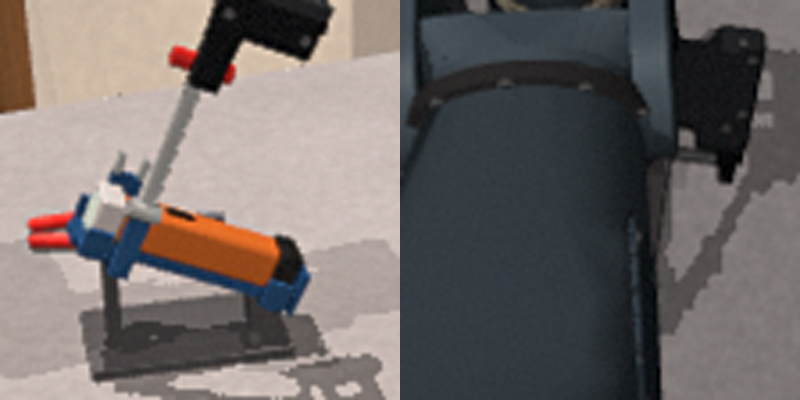

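The bar has come up to about square with the bed, with the finger behind the handle, so I'll keep pushing.

Request:
{"name": "carry_out", "arguments": {"commands": [[0.0005,0.0085,-0.0015,0,0,0,1],[0.001,0.017,-0.004,0,0,0,1],[0.001,0.026,-0.0065,0,0,0,1],[0.001,0.035,-0.0095,0,0,0,1],[0.0005,0.043,-0.013,0,0,0,1],[-0.0005,0.0517,-0.0175,0,0,0,1],[-0.0005,0.0517,-0.0175,0,0,0,1]]}}

```text
time: 15.2
position: [0.5054, 0.2337, 0.2328]
ee_rot: [-0.2, -2.698, -0.044]
ft_force: [-1.3, -0.3, -0.5]
finger_gap: 0.0005
grasp_force: 0.0
```

```bash
cat > hnd.py <<'E'
from arc import *
def handle():
    i,d=r.get_image("side");P=pts("side",d);l=((P-dk[:3])@RD)*1000;h=cv2.cvtColor(i,cv2.COLOR_BGR2HSV)
    rho=np.hypot(l[...,1]-40,l[...,2]-50)
    red=((h[...,0]<8)|(h[...,0]>172))&(h[...,1]>120)&(abs(l[...,0]-58)<32)&(abs(rho-125)<18)
    q=l[red];m=np.median(q,0);print("handle",len(q),m.round(1),"ang",np.arctan2(m[2]-50,40-m[1]).round(3));return i
E
python3 - <<'E'
from hnd import *
st();handle();s=r.state();print("tool in dock",((s["position"]-dk[:3])@RD*1000).round(1))
print("phase 2, above");ph([.95],0,50)
ph([.95,.9,.8,.7,.6,.5,.4,.3,.2,.1,.0],0,8)
E
```

```text
t 15.2 p [0.5054 0.2337 0.2328] f [-1.32 -0.26 -0.5 ] gap 0.0005 gf 0.0 j [ 0.16  0.61  1.33  0.13  1.62 -1.28]
handle 55 [ 71.1 -20.1 160. ] ang 1.071
tool in dock [ 58.2  -3.5 144. ]
phase 2, above
0.95 [0.0287 0.0252 0.0522]
0.95 [0.0111 0.0278 0.0141]
0.9 [0.0103 0.033  0.0107]
0.8 [0.0083 0.0428 0.0032]
0.7 [ 0.0057  0.0518 -0.005 ]
0.6 [ 0.0027  0.0599 -0.0141]
0.5 [-0.0008  0.067  -0.0237]
0.4 [-0.0047  0.0731 -0.0339]
0.3 [-0.0089  0.0781 -0.0445]
0.2 [-0.0135  0.0819 -0.0555]
0.1 [-0.0184  0.0845 -0.0667]
0.0 [-0.0235  0.086  -0.078 ]
```

Request:
{"name": "carry_out", "arguments": {"commands": [[0.004,-0.004,0.01,0,0,0,1],[0.019,-0.004,0.041,0,0,0,1],[0.024,-0.003,0.052,0,0,0,1],[0.0287,0.0252,0.0522,0,0,0,1],[0.0287,0.0252,0.0522,0,0,0,1],[0.0203,0.0265,0.034,0,0,0,1],[0.0111,0.0278,0.0141,0,0,0,1],[0.0103,0.033,0.0107,0,0,0,1],[0.0083,0.0428,0.0032,0,0,0,1],[0.0057,0.0518,-0.005,0,0,0,1],[0.0027,0.06,-0.014,0,0,0,1],[0.0027,0.06,-0.014,0,0,0,1]]}}

```text
time: 16.45
position: [0.511, 0.2972, 0.2211]
ee_rot: [-0.201, -2.706, -0.06]
ft_force: [3.3, 7.8, 5.9]
finger_gap: 0.0001
grasp_force: 4.1
```

```bash
python3 - <<'E'
from hnd import *
st();handle();s=r.state();print("tool in dock",((s["position"]-dk[:3])@RD*1000).round(1))
ph([.5,.4,.3,.2,.1,.0],0,8)
E
```

```text
t 16.45 p [0.511  0.2972 0.2211] f [3.29 7.79 5.85] gap 0.0001 gf 4.15 j [ 0.25  0.65  1.27  0.17  1.61 -1.2 ]
handle 84 [ 60.4 -55.5 129.1] ang 0.692
tool in dock [ 57.  -66.6 131.6]
0.5 [-0.0061  0.004  -0.012 ]
0.4 [-0.01    0.0101 -0.0222]
0.3 [-0.0143  0.0151 -0.0328]
0.2 [-0.0189  0.0189 -0.0438]
0.1 [-0.0238  0.0215 -0.055 ]
0.0 [-0.0289  0.0229 -0.0663]
```

```bash
python3 - <<'E'
from hnd import *
ph([.69],-10,30);ph([.69],10,30);ph([.69,.6,.5,.4,.3,.2,.1,.0],10,8)
E
```

```text
0.69 [ 0.0108 -0.0019  0.0257]
0.69 [ 0.0078 -0.0216  0.0257]
0.69 [-0.0014 -0.0202  0.0058]
0.6 [-0.0042 -0.013  -0.0024]
0.5 [-0.0076 -0.0059 -0.012 ]
0.4 [-0.0115  0.0002 -0.0222]
0.3 [-0.0158  0.0052 -0.0328]
0.2 [-0.0204  0.009  -0.0438]
0.1 [-0.0253  0.0116 -0.055 ]
0.0 [-0.0304  0.0131 -0.0663]
```

Request:
{"name": "carry_out", "arguments": {"commands": [[0.014,0.0015,0.028,0,0,0,1],[0.011,-0.018,0.028,0,0,0,1],[0.011,-0.018,0.028,0,0,0,1],[0.0016,-0.0167,0.008,0,0,0,1],[-0.0012,-0.0095,0,0,0,0,1],[-0.0046,-0.0024,-0.0097,0,0,0,1],[-0.0085,0.0037,-0.02,0,0,0,1],[-0.0128,0.0087,-0.0305,0,0,0,1],[-0.0128,0.0087,-0.0305,0,0,0,1]]}}

```text
time: 17.4
position: [0.4943, 0.3018, 0.1874]
ee_rot: [-0.2, -2.696, -0.042]
ft_force: [0.4, -1.0, 0.6]
finger_gap: 0.0006
grasp_force: 0.0
```

```bash
python3 - <<'E'
from hnd import *
st();handle();s=r.state();print("tool in dock",((s["position"]-dk[:3])@RD*1000).round(1))
ph([.3,.2,.1,.0],8,8)
E
```

```text
t 17.4 p [0.4943 0.3018 0.1874] f [ 0.45 -0.95  0.58] gap 0.0006 gf 0.0 j [ 0.26  0.68  1.33  0.17  1.54 -1.2 ]
handle 71 [ 65.4 -74.5  89.1] ang 0.329
tool in dock [ 57.9 -69.7  94.6]
0.3 [0.0004 0.0017 0.0003]
0.2 [-0.0042  0.0055 -0.0106]
0.1 [-0.0091  0.0081 -0.0218]
0.0 [-0.0142  0.0096 -0.0331]
```

Working well; finish slowly.

Request:
{"name": "carry_out", "arguments": {"commands": [[-0.002,0.003,-0.005,0,0,0,1],[-0.0042,0.0055,-0.0106,0,0,0,1],[-0.0065,0.007,-0.016,0,0,0,1],[-0.009,0.008,-0.0218,0,0,0,1],[-0.0115,0.009,-0.0275,0,0,0,1],[-0.013,0.0095,-0.031,0,0,0,1],[-0.013,0.0095,-0.031,0,0,0,1]]}}

```text
time: 18.15
position: [0.4824, 0.3105, 0.1575]
ee_rot: [-0.202, -2.698, -0.043]
ft_force: [0.5, 0.7, 0.4]
finger_gap: 0.0005
grasp_force: 0.0
```

Request:
{"name": "carry_out", "arguments": {"commands": [[-0.0004,0,-0.001,0,0,0,1],[-0.0008,0,-0.002,0,0,0,1],[-0.0008,0,-0.002,0,0,0,1]]}}

```text
time: 18.45
position: [0.4824, 0.3106, 0.1562]
ee_rot: [-0.202, -2.7, -0.044]
ft_force: [0.3, 0.2, -0.0]
finger_gap: 0.0006
grasp_force: 0.0
```

```bash
python3 - <<'E'
from hnd import *
st();handle();s=r.state();print("tool in dock",((s["position"]-dk[:3])@RD*1000).round(1))
E
```

```text
t 18.45 p [0.4824 0.3106 0.1562] f [ 0.27  0.23 -0.01] gap 0.0006 gf 0.0 j [ 0.28  0.7   1.38  0.18  1.47 -1.2 ]
handle 65 [ 67.1 -79.   56.6] ang 0.055
tool in dock [ 57.1 -76.7  59.7]
```

Request:
{"name": "carry_out", "arguments": {"commands": [[-0.0006,0,-0.0014,0,0,0,1],[-0.0012,0,-0.0027,0,0,0,1],[-0.0012,0,-0.0027,0,0,0,1],[-0.0012,0,-0.0027,0,0,0,1]]}}

```text
time: 18.9
position: [0.4817, 0.3107, 0.154]
ee_rot: [-0.202, -2.701, -0.045]
ft_force: [1.1, 0.3, 4.2]
finger_gap: 0.0006
grasp_force: 2.1
```

Request:
{"name": "carry_out", "arguments": {"commands": [[-0.0004,0,-0.001,0,0,0,1],[-0.0004,0,-0.001,0,0,0,1],[-0.0004,0,-0.001,0,0,0,1]]}}

```text
time: 19.2
position: [0.4816, 0.3108, 0.1537]
ee_rot: [-0.202, -2.701, -0.046]
ft_force: [1.4, -0.7, 7.3]
finger_gap: 0.0005
grasp_force: 3.8
```

Request:
{"name": "carry_out", "arguments": {"commands": [[-0.0006,0,-0.0014,0,0,0,1],[-0.001,0,-0.0022,0,0,0,1],[-0.001,0,-0.0022,0,0,0,1]]}}

```text
time: 19.5
position: [0.4815, 0.3108, 0.1533]
ee_rot: [-0.202, -2.703, -0.047]
ft_force: [1.5, -1.6, 14.5]
finger_gap: 0.0001
grasp_force: 7.2
```

Request:
{"name": "carry_out", "arguments": {"commands": [[0.004,0,0.01,0,0,0,1],[0.02,-0.003,0.045,0,0,0,1],[0.04,-0.006,0.09,0,0,0,1],[0.06,-0.009,0.13,0,0,0,1],[0.08,-0.012,0.17,0,0,0,1],[0.1,0.02,0.19,0,0,0,1],[0.1,0.06,0.19,0,0,0,1],[0.1,0.1,0.19,0,0,0,1],[0.1,0.14,0.19,0,0,0,1],[0.1,0.14,0.19,0,0,0,1]]}}

```text
time: 20.5
position: [0.5775, 0.4558, 0.338]
ee_rot: [-0.193, -2.698, -0.044]
ft_force: [-0.6, 0.5, -0.2]
finger_gap: 0.0009
grasp_force: 0.0
```

```bash
python3 - <<'E'
from hnd import *
st();i=handle()
j,_=r.get_image("top")
a=cv2.resize(i[150:262,230:342],(400,400),interpolation=2);b=cv2.resize(j[190:302,170:282],(400,400),interpolation=2)
cv2.imwrite("pics/l4.png",np.hstack([a,b]))
E
```

```text
t 20.5 p [0.5775 0.4558 0.338 ] f [-0.59  0.48 -0.25] gap 0.0009 gf 0.0 j [ 0.42  0.8   0.66  0.26  2.04 -0.93]
handle 64 [ 64.5 -79.2  55.4] ang 0.046
```

View pics/l4.png

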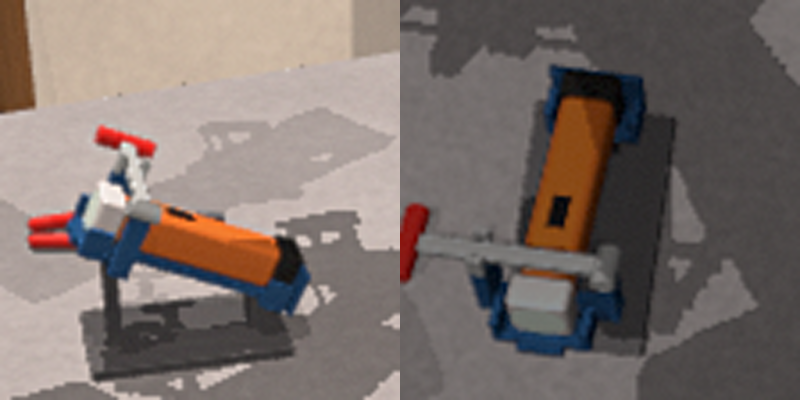

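```bash
python3 -c "
from cell import r
print(r.finish_job())"
```

```text
the job is handed in; nothing more can be done
None
```

The torch is seated in the dock, lens end up with its tail at the foot stop, and the keeper bar is pressed down against its stop in the catch; I handed the job in at about 20.5 s, with the robot clear and no contact with the jar, dish, pliers or screwdriver.

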